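# Seat the injector in its bench holder and hold it against the sprung stop

## Robot

A 6-joint arm with a two-finger parallel gripper is mounted at the origin on a cart in front of the work surface, level with it; the furniture and walls round the work are solid. World frame = base frame: x ahead of the robot, y to its left, z up, the work surface at z = 0. Lengths are in mm, angles in rad, forces in N, time in s.
With the tool pointing down it reaches from about 300 to 775 mm from the base axis. Payload 14.6 kg.
Tool frame: the origin (TCP) lies midway between the tips of the shut fingers; the grasp point (between the pads) lies 19 mm behind it; z points along the fingers, y is the line along which they close (so a half turn about z gives the same grasp; the last joint's range is limited). The gripper opens to 94 mm and grips with 3 to 60 N. Pads are 16 mm wide; open, the fingers measure 119 mm over their backs; the gripper's body (75 mm by 177 mm) begins 78 mm behind the grasp point.
Start: joints at [-1.331, 0.3, 1.521, -0, 1.321, -0.067], TCP at [166.098, -524.31, 205.446] pointing down, gripper open.
Joint ranges: [-3.03, 3.03], [-0.79, 2.21], [0.23, 2.52], [-1.04, 4.18], [0, 3.07], [-2.55, 2.55]. Speed limits (rad/s): [2.22, 2.22, 2.57, 3.14, 3.14, 3.14].

## Interface

Orientations are given as [roll, pitch, yaw] about the fixed x, y, z axes, in that order (R = Rz(yaw) Ry(pitch) Rx(roll)).
In Python, from station import * gives the robot as it stands.
- The arm moves only by the shell command python3 -m jog 'ROWS' [OPENING] [FORCE]. ROWS is a JSON object of lists of equal length, an entry for each row: "offset": the shift along the tool's x, y, z in units of 100 mm (1.0 is 100 mm), a list of three; "twist": the turn, a rotation vector about the tool's x, y, z in units of 0.5 rad (1.0 is 0.5 rad), a list of three. A call has exactly 10 rows; each row is the pose to reach, as a shift and turn from the pose commanded when the call began, along the tool's axes at that moment; what a row does not reach only later rows make up. A row lasts 1/8 s, in which the tool goes at most 62.5 mm and 10.7 degrees, less where a joint would pass 70% of its speed; a pose out of reach is approached as far as the arm can. A call with a number of a shift or a turn outside -1 to 1 is refused whole. A call with a gripper value outside its range is refused whole. OPENING is the opening, from 0 (shut) to 1 (fully open), set as the call begins (- or left out, the last holds). The fingers move at their own pace and stop on an object; FORCE is the grip in N (left out, the last holds). Time passes only in rows, so rows that repeat a pose let the fingers close, or fill a call up. It gives the time, the measured TCP pose, the force, the opening and the grip force at its end, in the units of the state.
- get_state(): the state, without advancing time (a new reading comes with each control period).
- grab_frame(name): name is "side" or "top" or "wrist"; returns a dict with "color" (480x640x3 uint8, red, green, blue), "depth" (480x640 float32, mm along the optical axis (not along the pixel's ray), 0 where there is no reading), "K" (3x3 intrinsics, pixels), "R" (3x3) and "t" (3): a world point X has camera coordinates R X + t; the wrist camera has in their place "tool_from_camera" (4x4, takes a point from camera to tool coordinates, whose origin is the TCP and whose axes are the flange's). Camera axes: x right, y down, z forward; pixel columns grow to the right and rows downward; lengths in mm; the calibration is good to about 2 mm. A picture is of the moment at which its call begins: read the wrist's pose just before it.
- hand_in(): hands the job in; it is judged then, once.
Trained networks look in a picture, given as the dict that the camera call returned (one of the last four; its "shot" number tells which), for a name from the list of things; names that differ only in an ending like _2 or _b are one class to them, and where a whole thing is asked for, a point or a joint stands for the part that bears it (a point fixed in the world has none). Each returns a list of dicts, best first, with "score" (0 to 1); they miss things now and then, are a little off and sometimes report something else, mostly with a low value. They report only what shows in the picture. A call takes as long as a camera call.
- silhouettes(picture, thing): "region" (480x640 bool, what is visible of it) and "point" ([column, row] in pixels, amid what is visible of it).
- place_of(picture, thing): "point" ([column, row] in pixels: a listed point, or the origin of a listed thing).
The state is a dict: "t": time; "joint_pos": joint angles; "qd": joint speeds; "joint_torque": joint torques, N m; "tcp_pos": TCP position; "orientation": TCP orientation; "wrist_force": force on the tool from outside, world axes, zero at the start; "ft_torque": the same for the moment, N m; "grip_width": opening from 0.0 (shut) to 1.0 (fully open); "gripper_force": force on a finger pad.
Only numpy, scipy, OpenCV 4.12 (cv2) and the standard library are available. Lean on these libraries where they do the work, as an engineer would, in place of code of your own. Each camera call takes 0.05 s, during which the arm holds its last target. There are 200 camera calls.

## Task

Mount the black screw injector in its bench holder: if the blue swing clamp reaches over the V-block, push it aside first, then lay the injector's barrel in the V-block with its flat black end towards the sprung stop and its white knob pointing out. Slide it along the V onto the stop and press with a steady 10 N or so, which pushes the plunger in about half of its 12 mm travel, never to its end, and finish like that: keep gripping and pressing without letting go, as my third hand, while I tighten the clamp. Leave the other things on the table where they are.

Things in the scene. Friction and masses are not known exactly. Their poses are not given: they have to be found in the camera images.
- injector_mid (a point): Centre of the loose injector, a round stick 100 mm long, 0.14 to 0.24 kg, lying on a blue-grey mat 2 mm thick; on its axis, 13 mm above the mat. +y runs along it to the flat black end. The black barrel, 26 mm in diameter, runs from y = -10 mm to the flat end at y = +50; the thinner white knob and tip run from -10 to -50. Grip the barrel across near y = +2; the part beyond y = +20 goes into the V-block.
- injector_back (a point): Centre of the injector's flat black end, on its axis, 50 mm along +y from injector_mid; same axes.
- seat (a point): Fixed point of the holder, on the common axis of V-block and stop, 58 mm above the table: where injector_mid should be at the finish. x is the push direction, level, along the V towards the stop; y to the left of it, z up. The holder is bolted down. Here, in front of the V-block, the room is free down to the base plate (140 x 110 x 12 mm, x = -30 to +110 mm), 46 mm below the axis.
- vblock (a point): Middle of the V-block of slippery white plastic (friction about 0.12), on its axis, 33 mm along x from the seat; axes as the seat. The block is 26 mm long and 56 mm wide; its 90-degree V is open at the top, its rim 2 mm below the axis. A 26 mm barrel lying in it has its axis at this height.
- stop_face (a point): Centre of the black rubber face (22 mm across) of the stop's sprung plunger, facing the V-block; it moves with the plunger. Free, it lies 44 mm from the seat along x (the injector's flat end touches it when injector_mid is 6 mm short of the seat). The stop's upright plate, 50 mm wide, stands 69 to 81 mm from the seat, its top 13 mm above the axis.
- stop (a joint): How far the sprung plunger of the stop is pushed in, in m: 0 free, 0.012 at its end. The spring is linear, 1.6 N per mm: 0.00625 is 10 N.
- clamp (a joint): Angle of the blue swing clamp about its upright post, in rad: 0 reaches across the V-block and blocks it; it grows counter-clockwise seen from above, over the top of the stop, to 1.9 (its end, pointing away beyond the stop). Above 0.6 it is clear of the injector's place. It turns stiffly (friction 0.06 N m) and stays where it is left.
- clamp_pivot (a point): Point on the axis of the clamp's post, 95 mm above the table. The post stands left of the V-block, 57 mm along x and 42 mm along y from the seat; with the arm's hub it is 90 mm high.
- clamp_knob (a point): Middle of the black thumb screw (17 mm in diameter, from 89 to 102 mm above the table) at the free end of the clamp's arm, 49 mm from the pivot. The arm is 15 mm wide, its underside 77 mm and its top 85 mm above the table; it ends 9 mm beyond the thumb screw's axis.
- objective: Bystander: a spare microscope objective standing upright, white, 29 mm across and 45 mm high; origin at the centre of its underside.
- screwdriver: Bystander: a red-handled screwdriver lying down, 160 mm long, 23 mm thick; origin under its middle.
- needle_case: Bystander: a flat dark case 64 x 125 x 22 mm lying closed; origin at the centre of its underside.

How it is judged:
By the outcome, as a careful person would: the job done as asked, in the order asked, and still so for the second after the job is handed in, while the arm keeps its last pose, push and grip.
It also fails if it takes over 61 s, if anything falls off the work surface, if the arm or the gripper's body presses on something with over 40 N, if the wrist force passes 120 N, or if a joint passes its speed limit or range.

## Working session

There is one attempt and no reset: what is moved stays moved. The work goes in short steps, Python scripts to look and compute and a shell command to move; the robot and the scene stay as the last step left them, time stands still between calls to the robot, and variables do not carry over. Pictures are saved under pics/ and viewed, at most 10 in all, crops included, and the job is handed in when it is done.

```bash
mkdir -p pics; ls; cat > h.py <<'E'
from station import *
import numpy as np, cv2
from scipy.spatial.transform import Rotation as Ro
def ray(p,px):
    K,R,t=map(np.array,(p["K"],p["R"],p["t"]))
    d=R.T@np.linalg.inv(K)@np.array([px[0],px[1],1.]); return -R.T@t,d
def at_z(p,px,z):
    o,d=ray(p,px); return o+d*(z-o[2])/d[2]
def dep(p,px):
    c,r=int(round(px[0])),int(round(px[1])); w=p["depth"][r-1:r+2,c-1:c+2]; w=w[w>0]
    if len(w)==0: return None
    o,d=ray(p,px); return o+d*np.median(w)
def wristcal(p,s):
    R=Ro.from_euler('xyz',s["orientation"]).as_matrix(); T=np.eye(4);T[:3,:3]=R;T[:3,3]=s["tcp_pos"]
    M=np.linalg.inv(T@np.array(p["tool_from_camera"])); p=dict(p); p["R"]=M[:3,:3];p["t"]=M[:3,3]; return p
E
python3 - <<'E'
from h import *
np.set_printoptions(precision=1,suppress=True)
s=get_state();print(s)
Z=dict(injector_mid=15,injector_back=15,seat=58,vblock=58,stop_face=58,clamp_pivot=95,clamp_knob=102,objective=0,screwdriver=0,needle_case=0)
for c in("top","side"):
    p=grab_frame(c); cv2.imwrite(f"pics/{c}0.png",p["color"][...,::-1])
    print(c, -np.array(p["R"]).T@np.array(p["t"]))
    for n,z in Z.items():
        for q in place_of(p,n)[:2]:
            print(n,round(q["score"],2),np.array(q["point"]),at_z(p,q["point"],z),dep(p,q["point"]))
E
```

```text
pics
{'t': 0.0, 'joint_pos': array([-1.3,  0.3,  1.5, -0. ,  1.3, -0.1]), 'qd': array([ 0., -0.,  0., -0., -0., -0.]), 'joint_torque': array([  0. , -53.2, -35.3,   0.1,   0. ,  -0. ]), 'tcp_pos': array([ 166. , -524.1,  204.9]), 'orientation': array([-3.1, -0. ,  0.3]), 'wrist_force': array([ 0.1,  0.8, -0. ]), 'ft_torque': array([-0. ,  0.1,  0. ]), 'gripper_force': 0.0, 'grip_width': 1.0019261687080818}
top [ 386.5 -126.5 1130.9]
injector_mid 0.78 [384.3 237.4] [ 492.2 -213.8   15. ] [ 490.9 -212.8   28.3]
injector_back 0.63 [412.8 242.3] [ 481.9 -265.7   15. ] [ 483.  -267.3    2.5]
seat 0.74 [243.6 196.4] [567.6  38.4  58. ] [575.1  45.2  13.8]
seat 0.59 [235.  146.7] [658.8  53.3  58. ] [647.6  45.9 102.2]
vblock 0.8 [239.7 179.4] [598.7  45.2  58. ] [601.2  47.3  45.1]
vblock 0.59 [212.2 164.3] [627.6  94.8  58. ] [620.   87.8  91.8]
stop_face 0.63 [209.7 162. ] [631.9  99.3  58. ] [644.5 110.9   2.9]
stop_face 0.56 [243.6 177.1] [602.7  38.2  58. ] [605.8  40.5  42.7]
clamp_pivot 0.62 [214.1 163.2] [621.1  83.8  95. ] [621.8  84.4  91.9]
clamp_knob 0.63 [237.6 146. ] [648.7  
[... 520 characters left out ...]
43.5 327.1] [608.   37.8  58. ] [614.8  43.1  67.1]
vblock 0.96 [346.5 324.2] [599.8  37.5  58. ] [607.4  43.3  67.9]
stop_face 0.36 [344.2 325.5] [604.5  36.4  58. ] [611.3  41.7  67. ]
clamp_pivot 0.64 [358.7 324.4] [616.5  73.4  95. ] [551.   27.6  11.9]
clamp_knob 0.76 [330.1 325.1] [650.7  45.4 102. ] [650.1  44.9 101.2]
clamp_knob 0.69 [287.1 255.6] [ 569.2 -124.7  102. ] [ 501.4 -197.7   26.2]
objective 0.58 [246.4 309.9] [ 648.3 -163.9    0. ] [ 657.6 -150.7   15.3]
objective 0.4 [347.2 321. ] [548.4  -0.1   0. ] [587.4  29.4  50.3]
screwdriver 0.71 [201.7 274.4] [ 638.6 -315.8    0. ] [ 646.8 -301.    13.2]
needle_case 0.79 [342.6 237.6] [ 346.9 -171.7    0. ] [ 364.3 -158.    15.6]
```

```bash
python3 - <<'E'
import cv2
a=cv2.imread("pics/top0.png")[110:290,180:460];b=cv2.imread("pics/side0.png")[200:380,180:460]
cv2.imwrite("pics/c0.png",cv2.resize(cv2.vconcat([a,b]),None,fx=1.66,fy=1.66,interpolation=cv2.INTER_CUBIC))
E
```

```text
(no output)
```

View pics/c0.png

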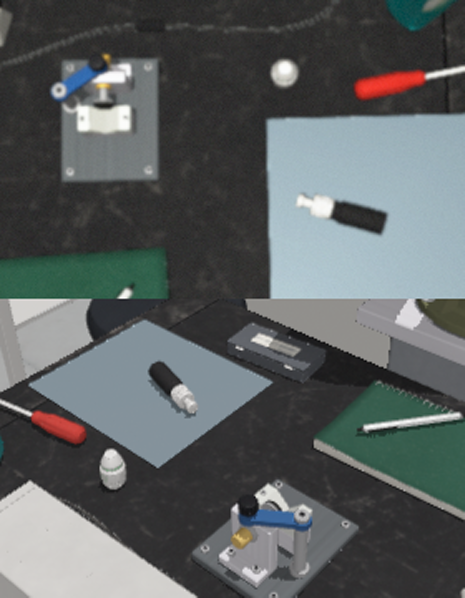

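```bash
cat >> h.py <<'E'
def go(x,y,z,yaw):
    s=get_state(); R=Ro.from_euler('xyz',s["orientation"]); T=Ro.from_euler('xyz',[np.pi,0,yaw])
    off=R.inv().apply(np.array([x,y,z])-s["tcp_pos"])/100; tw=(R.inv()*T).as_rotvec()/.5
    print("offset",off.round(3),"twist",tw.round(3),"t",round(s["t"],2),"tcp",np.round(s["tcp_pos"],1),"rpy",np.round(s["orientation"],4),"F",np.round(s["wrist_force"],1),"grip",np.round([s["grip_width"],s["gripper_force"]],3))
E
python3 - <<'E'
from h import *
go(490,-222,180,1.29)
np.set_printoptions(precision=1,suppress=True)
p=grab_frame("top")
for n in("injector_mid","vblock","clamp_knob"):
    q=silhouettes(p,n)[0]; m=q["region"]; r,c=np.nonzero(m)
    P=np.array([at_z(p,(a,b),15 if n[0]=='i' else 60) for a,b in zip(c,r)])
    (cx,cy),wh,an=cv2.minAreaRect(P[:,:2].astype(np.float32)); print(n,q["score"],m.sum(),cx,cy,wh,an)
E
```

```text
offset [ 4.001 -1.903  0.254] twist [-0.    -0.    -1.966] t 1.1 tcp [ 166.1 -524.3  205.4] rpy [-3.1415  0.      0.3068] F [0.4 0.4 0.1] grip [0.998 0.   ]
injector_mid 0.98 636 493.10687255859375 -214.6177978515625 (101.23006439208984, 26.402441024780273) 73.31330871582031
vblock 0.89 4364 596.7589721679688 39.22209930419922 (115.37637329101562, 139.91648864746094) 89.2579345703125
clamp_knob 0.81 399 640.934326171875 66.31049346923828 (25.00776481628418, 68.09944915771484) 39.51885986328125
```

```bash
python3 -m jog '{"offset":[[0.1,-0.05,0],[0.2,-0.1,0],[0.3,-0.15,0],[0.4,-0.2,0],[0.5,-0.25,0],[0.6,-0.3,0],[0.7,-0.35,0],[0.8,-0.4,0],[0.9,-0.45,0],[1,-0.5,0]],"twist":[[0,0,-0.1],[0,0,-0.2],[0,0,-0.3],[0,0,-0.4],[0,0,-0.5],[0,0,-0.6],[0,0,-0.7],[0,0,-0.8],[0,0,-0.9],[0,0,-1]]}' 1 && python3 -m jog '{"offset":[[0.1,0,0],[0.2,0,0],[0.3,0,0],[0.4,0,0],[0.5,0,0],[0.6,0,0],[0.7,0,0],[0.8,0,0],[0.9,0,0],[1,0,0]],"twist":[[0,0,-0.1],[0,0,-0.2],[0,0,-0.3],[0,0,-0.4],[0,0,-0.5],[0,0,-0.6],[0,0,-0.7],[0,0,-0.8],[0,0,-0.9],[0,0,-0.95]]}'
python3 -c "
from h import *
go(491,-222,150,1.28)"
```

```text
t: 2.55
tcp_pos: [246.8, -445.9, 205.5]
orientation: [3.142, 0.0, 0.81]
wrist_force: [-0.4, 0.4, 0.5]
grip_width: 1.003
gripper_force: 0.0
t: 3.8
tcp_pos: [316.0, -373.7, 205.5]
orientation: [3.142, 0.0, 1.284]
wrist_force: [0.3, -0.0, -1.1]
grip_width: 1.0
gripper_force: 0.0
offset [1.951 1.249 0.555] twist [0.    0.    0.008] t 3.8 tcp [ 316.  -373.7  205.5] rpy [3.1416 0.     1.2839] F [ 0.3 -0.  -1.1] grip [1. 0.]
```

```bash
python3 -m jog '{"offset":[[0.1,0.06,0.02],[0.2,0.12,0.05],[0.3,0.18,0.08],[0.4,0.24,0.11],[0.5,0.3,0.14],[0.6,0.36,0.17],[0.7,0.42,0.2],[0.8,0.5,0.23],[0.9,0.56,0.26],[1,0.62,0.28]],"twist":[[0,0,0],[0,0,0],[0,0,0],[0,0,0],[0,0,0],[0,0,0],[0,0,0],[0,0,0],[0,0,0],[0,0,0]]}' >/dev/null && python3 -m jog '{"offset":[[0.1,0.06,0.02],[0.2,0.12,0.05],[0.3,0.18,0.08],[0.4,0.24,0.11],[0.5,0.3,0.14],[0.6,0.36,0.17],[0.7,0.42,0.2],[0.8,0.5,0.23],[0.95,0.62,0.26],[0.95,0.62,0.28]],"twist":[[0,0,0],[0,0,0],[0,0,0],[0,0,0],[0,0,0],[0,0,0],[0,0,0],[0,0,0],[0,0,0],[0,0,0]]}'
cat >> h.py <<'E'
def inj(p):
    q=silhouettes(p,"injector_mid")[0]; r,c=np.nonzero(q["region"])
    P=np.array([at_z(p,(a,b),15)[:2] for a,b in zip(c,r)]).astype(np.float32)
    print("inj",round(q["score"],2),cv2.minAreaRect(P))
    for n in("injector_mid","injector_back"):
        for q in place_of(p,n)[:1]: print(n,round(q["score"],2),at_z(p,q["point"],15))
E
python3 - <<'E'
from h import *
s=get_state();p=wristcal(grab_frame("wrist"),s); cv2.imwrite("pics/w1.png",p["color"][...,::-1])
inj(p); inj(grab_frame("top")); go(491,-222,10,1.28)
E
```

```text
t: 6.3
tcp_pos: [490.9, -221.8, 149.1]
orientation: [-3.141, -0.0, 1.283]
wrist_force: [0.5, -0.3, 0.4]
grip_width: 1.003
gripper_force: 0.0
inj 0.63 ((489.7759094238281, -219.45339965820312), (103.25196075439453, 26.02410316467285), 72.943359375)
injector_mid 0.87 [ 491.31920693 -217.34957768   15.        ]
injector_back 0.73 [ 475.76988077 -264.94631937   15.        ]Traceback (most recent call last):
  File "<stdin>", line 3, in <module>
  File "h.py", line 21, in inj
    q=silhouettes(p,"injector_mid")[0]; r,c=np.nonzero(q["region"])
      ~~~~~~~~~~~~~~~~~~~~~~~~~~~~~^^^
IndexError: list index out of range
```

View pics/w1.png

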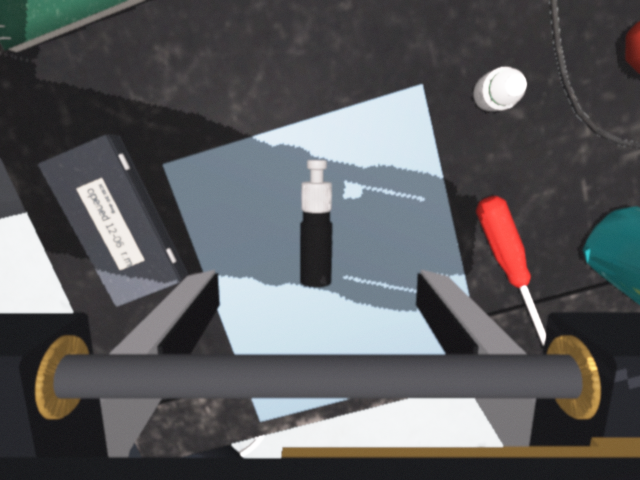

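```bash
python3 -c "
from h import *
go(490.5,-219.5,5,1.275)"
```

```text
offset [ 0.035 -0.003  1.446] twist [0.    0.    0.013] t 6.6 tcp [ 489.7 -223.   149.6] rpy [3.1414e+00 1.0000e-04 1.2813e+00] F [-0. -0. -0.] grip [1.003 0.   ]
```

```bash
python3 -m jog '{"offset":[[0.01,0,0.1],[0.02,0,0.2],[0.03,0,0.3],[0.03,0,0.4],[0.03,0,0.5],[0.03,0,0.6],[0.03,0,0.7],[0.03,0,0.8],[0.03,0,0.9],[0.03,0,1]],"twist":[[0,0,0.01],[0,0,0.01],[0,0,0.01],[0,0,0.01],[0,0,0.01],[0,0,0.01],[0,0,0.01],[0,0,0.01],[0,0,0.01],[0,0,0.01]]}' 0.6
python3 - <<'E'
from h import *
go(490.5,-219.5,5,1.275)
s=get_state();p=wristcal(grab_frame("wrist"),s); cv2.imwrite("pics/w2.png",p["color"][...,::-1])
try: inj(p)
except Exception as e: print(e)
E
```

```text
t: 7.85
tcp_pos: [490.8, -219.8, 48.8]
orientation: [3.142, 0.0, 1.277]
wrist_force: [-0.8, -0.0, -0.8]
grip_width: 0.6
gripper_force: 0.0
offset [ 0.002 -0.004  0.438] twist [0.    0.    0.004] t 7.85 tcp [ 490.8 -219.8   48.8] rpy [3.1415 0.     1.2768] F [-0.8 -0.  -0.8] grip [0.6 0. ]
inj 0.66 ((488.947021484375, -220.15750122070312), (107.06806182861328, 26.26936912536621), 73.71463775634766)
injector_mid 0.75 [ 490.22092621 -215.94637747   15.        ]
injector_back 0.56 [ 476.55271396 -265.18019322   15.        ]
```

View pics/w2.png

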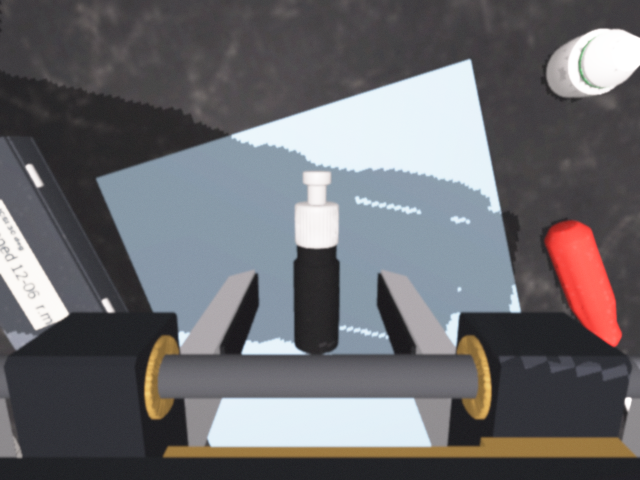

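```bash
python3 -m jog '{"offset":[[0,0,0.06],[0,0,0.12],[0,0,0.18],[0,0,0.24],[0,0,0.3],[0,0,0.36],[0,0,0.42],[0,0,0.44],[0,0,0.44],[0,0,0.44]],"twist":[[0,0,0],[0,0,0],[0,0,0],[0,0,0],[0,0,0],[0,0,0],[0,0,0],[0,0,0],[0,0,0],[0,0,0]]}' && python3 -m jog '{"offset":[[0,0,0],[0,0,0],[0,0,0],[0,0,0],[0,0,0],[0,0,0],[0,0,0],[0,0,0],[0,0,0],[0,0,0]],"twist":[[0,0,0],[0,0,0],[0,0,0],[0,0,0],[0,0,0],[0,0,0],[0,0,0],[0,0,0],[0,0,0],[0,0,0]]}' 0.1 40
```

```text
t: 9.3
tcp_pos: [490.9, -219.9, 5.7]
orientation: [3.141, 0.0, 1.277]
wrist_force: [-0.2, -0.8, -0.5]
grip_width: 0.604
gripper_force: 0.0
t: 10.55
tcp_pos: [490.8, -219.8, 5.4]
orientation: [-3.142, -0.0, 1.277]
wrist_force: [-0.9, -0.2, -0.0]
grip_width: 0.267
gripper_force: 40.0
```

```bash
python3 -m jog '{"offset":[[0,0,-0.05],[0,0,-0.15],[0,0,-0.3],[0,0,-0.45],[0.05,-0.02,-0.6],[0.12,-0.05,-0.75],[0.22,-0.1,-0.85],[0.34,-0.15,-0.95],[0.48,-0.2,-1],[0.6,-0.25,-1]],"twist":[[0,0,0],[0,0,0],[0,0,0],[0,0,0],[0,0,0],[0,0,0],[0,0,0],[0,0,0],[0,0,0],[0,0,0]]}' && python3 -m jog '{"offset":[[0.12,0,-0.05],[0.26,0,-0.1],[0.4,0,-0.2],[0.54,0,-0.3],[0.68,0,-0.4],[0.8,0,-0.45],[0.9,0,-0.45],[1,0,-0.45],[1,0,-0.45],[1,0,-0.45]],"twist":[[0,0,0],[0,0,0],[0,0,0],[0,0,0],[0,0,0],[0,0,0],[0,0,0],[0,0,0],[0,0,0],[0,0,0]]}'
python3 - <<'E'
from h import *
np.set_printoptions(precision=1,suppress=True)
s=get_state();p=wristcal(grab_frame("wrist"),s); cv2.imwrite("pics/w3.png",p["color"][...,::-1])
print(s["tcp_pos"],s["orientation"])
Z=dict(seat=58,vblock=58,stop_face=58,clamp_pivot=90,clamp_knob=102)
for P in (p,grab_frame("top"),grab_frame("side")):
  for n,z in Z.items():
    for q in place_of(P,n)[:2]: print(n,round(q["score"],2),np.array(q["point"]),at_z(P,q["point"],z),dep(P,q["point"]))
E
```

```text
t: 11.8
tcp_pos: [484.3, -154.0, 105.6]
orientation: [3.141, -0.0, 1.277]
wrist_force: [0.1, 0.1, -2.1]
grip_width: 0.266
gripper_force: 40.0
t: 13.05
tcp_pos: [513.1, -59.6, 150.2]
orientation: [-3.141, 0.0, 1.277]
wrist_force: [1.2, -0.7, -2.2]
grip_width: 0.269
gripper_force: 40.0
[513.1 -59.6 150.2] [-3.1  0.   1.3]
seat 0.74 [344.   76.5] [560.   39.4  58. ] [564.7  45.2  12.4]
vblock 0.63 [396.4  57.8] [594.8  40.5  58. ] [598.   42.3  44. ]
stop_face 0.71 [415.7  50.6] [607.4  41.   58. ] [605.5  40.1  64.9]
stop_face 0.62 [522.9 432.1] [ 623.3 -256.1   58. ] [551.4 -51.  271.8]
clamp_pivot 0.38 [346.2  75.2] [558.1  35.6  90. ] [566.6  45.6  12.4]
clamp_knob 0.89 [502.1  12.3] [642.2  40.  102. ] [642.   39.9 102.5]
clamp_pivot 0.83 [214.1 163.3] [622.1  84.8  90. ] [621.6  84.4  92.1]
clamp_knob 0.74 [235.9 144.5] [651.5  44.4 102. ] [651.1  44.1 103.3]
seat 0.88 [357.9 309.1] [559.9  30.7  58. ] [512.1  -3.1   1. ]
seat 0.71 [337. 231.] [ 400.1 -145.3   58. ] [525.7 -43.5 168.4]
vblock 0.6 [347.9 320.4] [591.6  34.   58. ] [585.1  29.1  49.6]
stop_face 0.49 [342.6 326.7] [608.2  36.1  58. ] [615.4  41.7  67.6]
clamp_pivot 0.95 [362.5 327.7] [614.3  79.2  90. ] [615.6  80.1  91.6]
clamp_knob 0.73 [328.1 323.3] [649.8  40.7 102. ] [649.4  40.4 101.5]
```

View pics/w3.png

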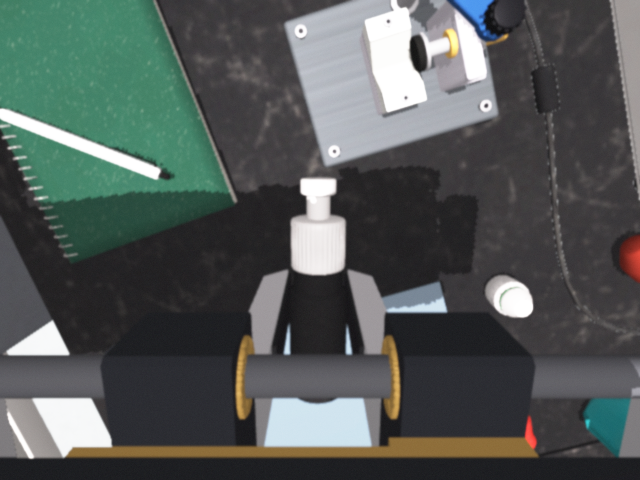

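```bash
python3 - <<'E'
from h import *
np.set_printoptions(precision=2,suppress=True)
s=get_state();P0=grab_frame("wrist")
for nm,p in(("wrist",wristcal(P0,s)),("top",grab_frame("top"))):
    print(nm,s["tcp_pos"])
    K=np.array(p["K"]);R=np.array(p["R"]);t=np.array(p["t"]);D=p["depth"]
    v,u=np.mgrid[:480,:640]; X=np.stack([(u-K[0,2])/K[0,0]*D,(v-K[1,2])/K[1,1]*D,D],-1)
    W=(X-t)@R
    ok=(D>0)&(W[...,0]>520)&(W[...,0]<690)&(W[...,1]>-25)&(W[...,1]<110)
    for lo,hi in((8,16),(51,60),(66,75),(97,106)):
        m=(ok&(W[...,2]>lo)&(W[...,2]<hi)).astype(np.uint8)
        n,l,st,ce=cv2.connectedComponentsWithStats(m)
        for i in sorted(range(1,n),key=lambda i:-st[i,4])[:3]:
            if st[i,4]<25: continue
            Q=W[l==i]; print((lo,hi),st[i,4],"z",np.median(Q[:,2]),cv2.minAreaRect(Q[:,:2].astype(np.float32)),Q.min(0)[:2],Q.max(0)[:2])
    if nm=="wrist":
        for a in((287,22),(325,165),(497,116)): print("corner",at_z(p,a,12))
E
```

```text
wrist [513.21 -59.39 150.44]
(8, 16) 16080 z 12.4896165590701 ((601.177490234375, 38.887420654296875), (110.18185424804688, 139.4085693359375), 89.58301544189453) [531.21 -16.6 ] [670.75  94.25]
(8, 16) 781 z 12.600224810602553 ((630.681640625, 67.65457916259766), (31.00338363647461, 21.32940101623535), 54.34572219848633) [618.4   49.47] [647.63  79.33]
(51, 60) 1450 z 56.10868136856993 ((594.4844970703125, 47.45917892456055), (39.01738739013672, 26.345474243164062), 89.6175308227539) [581.39  27.86] [607.74  66.95]
(51, 60) 1110 z 56.15780356542409 ((594.2373046875, 19.82060432434082), (17.869714736938477, 26.475936889648438), 89.57362365722656) [580.93  10.8 ] [607.45  28.82]
(51, 60) 156 z 56.412486306351255 ((629.9432373046875, 52.03522491455078), (21.36672019958496, 5.6489644050598145), 70.54419708251953) [623.72  42.9 ] [631.24  62.91]
(66, 75) 1430 z 71.10668969686319 ((635.7335205078125, 35.687843322753906), (18.840856552124023, 44.788692474365234), 10.501557350158691) [626.07  13.59] [645.97  57.46]
(66, 75) 342 z 68.3211050214777 ((608.8180541992188, 38.58190155029297), (7.
[... 334 characters left out ...]
-15.56  12.  ]
top [513.21 -59.39 150.44]
(8, 16) 187 z 12.915678547034103 ((663.8989868164062, 13.396211624145508), (54.85198974609375, 20.933116912841797), 83.57840728759766) [650.46 -14.08] [673.46  40.3 ]
(8, 16) 132 z 12.91390216493009 ((590.396240234375, 88.94771575927734), (14.411009788513184, 64.92467498779297), 89.29776763916016) [558.    81.47] [622.94  96.12]
(8, 16) 100 z 12.897585152516488 ((661.3974609375, 80.57752227783203), (23.873779296875, 29.210655212402344), 0.6111053228378296) [649.31  66.07] [673.2   95.31]
(97, 106) 66 z 102.1947653811849 ((650.659423828125, 42.428184509277344), (13.64590835571289, 19.10516929626465), 10.930497169494629) [642.59  32.39] [657.91  51.63]
```

```bash
python3 - <<'E'
from h import *
np.set_printoptions(precision=2,suppress=True)
p=grab_frame("wrist"); K=np.array(p["K"]);D=p["depth"];M=np.array(p["tool_from_camera"])
v,u=np.mgrid[:480,:640]; X=np.stack([(u-K[0,2])/K[0,0]*D,(v-K[1,2])/K[1,1]*D,D],-1)
W=X@M[:3,:3].T+M[:3,3]
m=(D>0)&(abs(W[...,1])<16)&(W[...,2]>-30)&(W[...,2]<15)&(u>270)&(u<370)&(v<275)
Q=W[m]
for a in range(0,64,4):
    k=Q[(Q[:,0]>=a)&(Q[:,0]<a+4)]
    if len(k)>5: print(a,len(k),k.min(0),k.max(0),"top z",np.percentile(k[:,2],3))
print(np.percentile(Q[:,0],[0,1,99,99.5,100]))
c=p["color"].astype(int).sum(2)
m2=(D>0)&(abs(u-318)<6)&(v>180)&(v<330)
for r in range(255,300,3): print(r,c[r,318],W[r,318])
go(546,39,150,3.135)
E
```

```text
4 10 [  7.04 -14.52  -2.55] [ 7.58 13.08  0.32] top z -2.4704714607996827
8 58 [  8.43 -15.99 -15.5 ] [12.   15.99  0.87] top z -14.99535151600162
12 323 [ 12.03 -12.45 -22.94] [ 16.    10.92 -10.78] top z -22.296687167713003
16 491 [ 16.   -12.42 -23.05] [ 19.99  10.95 -10.77] top z -22.487897866937722
20 493 [ 20.  -12.4 -23.2] [ 23.98  10.77 -10.25] top z -22.26853133911529
24 500 [ 24.   -12.31 -23.21] [ 28.    10.69 -10.62] top z -22.44790930084683
28 514 [ 28.01 -12.18 -23.48] [ 32.    11.23 -10.05] top z -22.42096292428933
32 722 [ 32.01 -12.17 -23.29] [35.95 11.19 -1.43] top z -22.32537651344345
36 217 [ 36.01  -5.23 -16.77] [ 39.98   4.21 -10.95] top z -16.024143505227322
40 216 [ 40.03  -5.2  -16.68] [ 43.94   4.19 -10.35] top z -16.039987676775436
44 253 [ 44.01  -7.69 -18.94] [ 47.98   6.63 -10.81] top z -18.16705713254617
48 342 [ 48.    -7.67 -19.06] [ 52.     6.6  -11.42] top z -18.56295827600053
52 111 [ 52.01  -7.72 -18.63] [52.59  6.64 -5.02] top z -18.304118356067097
[ 7.04  9.04 52.39 52.43 52.59]
255 712 [ 22.31  -0.53 -22.01]
258 714 [ 20.76  -0.53 -21.1 ]
261 717 [ 19.78  -0.53 -22.14]
264 720 [ 18.7   -0.53 -22.81]
267 723 [ 17.34  -0.53 -22.61]
270 721 [ 15.77  -0.53 -21.77]
273 683 [ 14.12  -0.53 -20.75]
276 137 [ 12.71  -0.53 -20.47]
279 117 [ 11.77  -0.53 -21.59]
282 112 [ 10.25  -0.53 -21.05]
285 109 [  9.05  -0.53 -21.41]
288 112 [  7.65  -0.53 -21.22]
291 109 [  6.6   -0.53 -21.99]
294 112 [  4.75  -0.52 -20.69]
297 110 [  4.21  -0.53 -22.74]
offset [1.04 0.03 0.  ] twist [-0.   -0.   -3.72] t 14.1 tcp [513.2 -59.4 150.4] rpy [-3.14 -0.    1.28] F [-0.4 -0.1 -2.1] grip [ 0.27 39.99]
```

```bash
python3 -m jog '{"offset":[[0.1,0,0],[0.2,0,0],[0.3,0.01,0],[0.4,0.01,0],[0.5,0.01,0],[0.6,0.02,0],[0.7,0.02,0],[0.8,0.03,0],[0.9,0.03,0],[1,0.03,0]],"twist":[[0,0,-0.1],[0,0,-0.2],[0,0,-0.3],[0,0,-0.4],[0,0,-0.5],[0,0,-0.6],[0,0,-0.7],[0,0,-0.8],[0,0,-0.9],[0,0,-1]]}' >/dev/null && python3 -m jog '{"offset":[[0,0,0],[0,0,0],[0,0,0],[0,0,0],[0,0,0],[0,0,0],[0,0,0],[0,0,0],[0,0,0],[0,0,0]],"twist":[[0,0,-0.1],[0,0,-0.2],[0,0,-0.3],[0,0,-0.4],[0,0,-0.5],[0,0,-0.6],[0,0,-0.7],[0,0,-0.8],[0,0,-0.9],[0,0,-1]]}' >/dev/null && python3 -m jog '{"offset":[[0,0,0],[0,0,0],[0,0,0],[0,0,0],[0,0,0],[0,0,0],[0,0,0],[0,0,0],[0,0,0],[0,0,0]],"twist":[[0,0,-0.1],[0,0,-0.2],[0,0,-0.3],[0,0,-0.4],[0,0,-0.5],[0,0,-0.6],[0,0,-0.7],[0,0,-0.8],[0,0,-0.9],[0,0,-1]]}'
python3 -c "
from h import *
go(549,39.7,100,3.1346)"
```

```text
t: 17.85
tcp_pos: [545.2, 35.7, 150.4]
orientation: [-3.142, -0.0, 2.78]
wrist_force: [-0.6, 0.8, -1.5]
grip_width: 0.266
gripper_force: 40.0
offset [-0.022  0.051  0.504] twist [-0.    -0.    -0.709] t 17.85 tcp [545.2  35.7 150.4] rpy [-3.1416 -0.      2.7801] F [-0.6  0.8 -1.5] grip [ 0.266 39.988]
```

```bash
python3 -m jog '{"offset":[[0,0,0],[0,0.01,0],[0,0.02,0],[-0.01,0.03,0.05],[-0.01,0.04,0.12],[-0.02,0.05,0.2],[-0.02,0.05,0.3],[-0.02,0.05,0.4],[-0.02,0.05,0.5],[-0.02,0.05,0.5]],"twist":[[0,0,-0.1],[0,0,-0.2],[0,0,-0.3],[0,0,-0.4],[0,0,-0.5],[0,0,-0.6],[0,0,-0.71],[0,0,-0.71],[0,0,-0.71],[0,0,-0.71]]}'
python3 - <<'E'
from h import *
go(549,39.7,49,3.1346)
ims=[grab_frame("side")["color"][250:370,270:430],grab_frame("top")["color"][110:230,170:330]]
cv2.imwrite("pics/s4.png",cv2.resize(cv2.hconcat(ims),None,fx=2.5,fy=2.5,interpolation=cv2.INTER_CUBIC)[...,::-1])
E
```

```text
t: 19.1
tcp_pos: [548.4, 39.4, 99.7]
orientation: [-3.142, -0.001, 3.131]
wrist_force: [-0.3, -0.8, -2.3]
grip_width: 0.265
gripper_force: 40.0
offset [-0.007  0.003  0.506] twist [-0.    -0.003 -0.006] t 19.1 tcp [548.4  39.4  99.7] rpy [-3.1416e+00 -1.4000e-03  3.1314e+00] F [-0.3 -0.8 -2.3] grip [ 0.265 39.987]
```

View pics/s4.png

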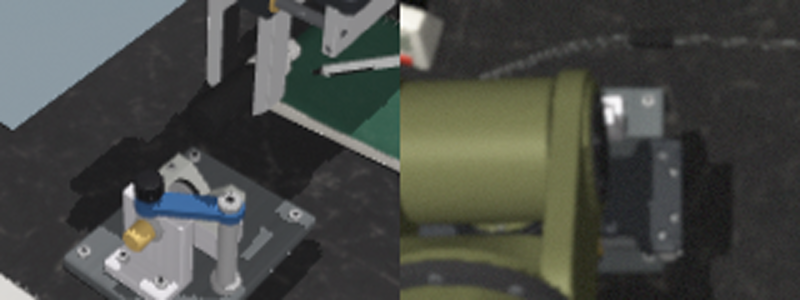

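```bash
python3 -m jog '{"offset":[[0,0,0.05],[0,0,0.1],[0,0,0.17],[0,0,0.24],[0,0,0.31],[0,0,0.37],[0,0,0.41],[0,0,0.43],[0,0,0.43],[0,0,0.43]],"twist":[[0,0,0],[0,0,0],[0,0,0],[0,0,0],[0,0,0],[0,0,0],[0,0,0],[0,0,0],[0,0,0],[0,0,0]]}'
python3 - <<'E'
from h import *
np.set_printoptions(precision=1,suppress=True)
go(549,39.7,49,3.1346)
p=grab_frame("side")
K,R,t=map(np.array,(p["K"],p["R"],p["t"]))
f=lambda X:(K@(R@np.array(X)+t))[:2]/(K@(R@np.array(X)+t))[2]
print("back",f([596,39,66]),"tip",f([496,39,66]))
for n in("injector_mid","injector_back","vblock"): 
    for q in place_of(p,n)[:2]: print(n,q["score"],np.array(q["point"]))
im=p["color"][230:370,240:430].copy()
cv2.imwrite("pics/s5.png",cv2.resize(im,None,fx=4,fy=4,interpolation=cv2.INTER_CUBIC)[...,::-1])
E
```

```text
t: 20.45
tcp_pos: [548.9, 39.4, 57.7]
orientation: [3.142, 0.0, 3.132]
wrist_force: [-0.4, -0.6, -1.8]
grip_width: 0.265
gripper_force: 40.0
offset [-0.   0.   0.1] twist [ 0.  0. -0.] t 20.45 tcp [548.9  39.4  57.7] rpy [3.1 0.  3.1] F [-0.4 -0.6 -1.8] grip [ 0.3 40. ]
back [348.7 319.9] tip [383.7 288.3]
injector_mid 0.9 [369.1 302.1]
injector_back 0.81 [347.7 317.2]
vblock 0.91 [348.9 324.3]
```

View pics/s5.png

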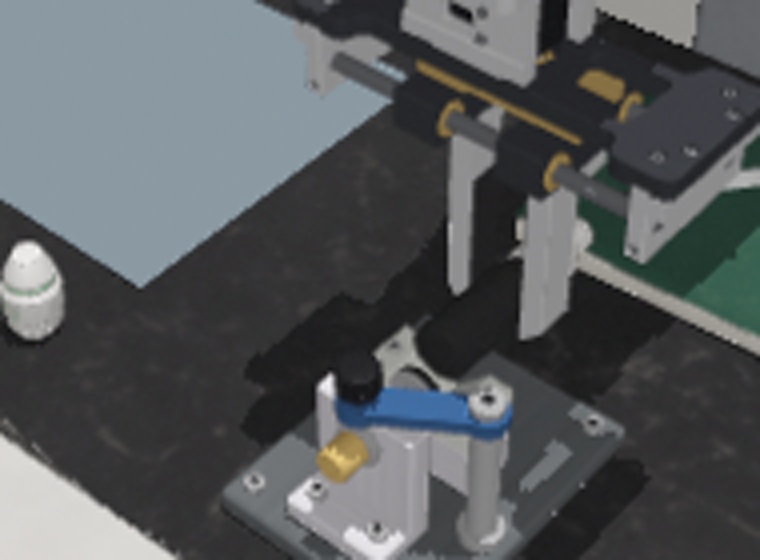

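```bash
python3 -m jog '{"offset":[[0,0,0.02],[0,0,0.04],[0,0,0.05],[0,0,0.06],[0,0,0.07],[0,0,0.08],[0,0,0.09],[0,0,0.09],[0,0,0.09],[0,0,0.09]],"twist":[[0,0,0],[0,0,0],[0,0,0],[0,0,0],[0,0,0],[0,0,0],[0,0,0],[0,0,0],[0,0,0],[0,0,0]]}'
python3 -c "
from h import *
s=get_state();print(s['wrist_force'],s['ft_torque'],s['tcp_pos'])"
```

```text
t: 21.9
tcp_pos: [548.8, 39.5, 48.6]
orientation: [3.141, 0.0, 3.132]
wrist_force: [-0.0, 1.3, -0.5]
grip_width: 0.263
gripper_force: 40.0
[-0.01866449  1.29861298 -0.51463775] [ 0.5011215  -0.26953783  0.02941966] [548.83088826  39.47000664  48.55474526]
```

```bash
python3 -m jog '{"offset":[[0,0.01,0],[0,0.01,0.005],[0,0.01,0.01],[0,0.01,0.01],[0,0.01,0.01],[0,0.01,0.01],[0,0.01,0.01],[0,0.01,0.01],[0,0.01,0.01],[0,0.01,0.01]],"twist":[[0,0,0],[0,0,0],[0,0,0],[0,0,0],[0,0,0],[0,0,0],[0,0,0],[0,0,0],[0,0,0],[0,0,0]]}'
python3 -c "
from h import *
for i in range(1):
  s=get_state();print(s['wrist_force'],s['ft_torque'],s['tcp_pos'])"
```

```text
t: 23.15
tcp_pos: [548.8, 40.3, 47.5]
orientation: [-3.142, 0.0, 3.132]
wrist_force: [-1.7, -2.4, 2.4]
grip_width: 0.266
gripper_force: 40.0
[-1.7321442  -2.42829553  2.43594853] [-0.52704008 -0.09477386 -0.10211288] [548.77041978  40.33695064  47.46509211]
```

```bash
python3 -m jog '{"offset":[[-0.01,-0.003,0],[-0.025,-0.003,0],[-0.04,-0.003,0],[-0.055,-0.003,0],[-0.07,-0.003,0],[-0.08,-0.003,0],[-0.09,-0.003,0],[-0.1,-0.003,0],[-0.11,-0.003,0],[-0.12,-0.003,0]],"twist":[[0,0,0],[0,0,0],[0,0,0],[0,0,0],[0,0,0],[0,0,0],[0,0,0],[0,0,0],[0,0,0],[0,0,0]]}'
python3 -c "
from h import *
s=get_state();print(s['wrist_force'],s['ft_torque'],s['tcp_pos'])"
```

```text
t: 24.4
tcp_pos: [560.7, 40.0, 47.5]
orientation: [3.142, -0.0, 3.132]
wrist_force: [-4.8, -0.6, 6.7]
grip_width: 0.265
gripper_force: 40.0
[-4.78133262 -0.57082988  6.66812762] [0.04262132 0.62222819 0.00654609] [560.6631864   39.97819918  47.5372463 ]
```

```bash
python3 -m jog '{"offset":[[-0.005,0,-0.003],[-0.01,0,-0.003],[-0.015,0,-0.003],[-0.02,0,-0.003],[-0.025,0,-0.003],[-0.03,0,-0.003],[-0.035,0,-0.003],[-0.035,0,-0.003],[-0.035,0,-0.003],[-0.035,0,-0.003]],"twist":[[0,0,0],[0,0,0],[0,0,0],[0,0,0],[0,0,0],[0,0,0],[0,0,0],[0,0,0],[0,0,0],[0,0,0]]}'
python3 - <<'E'
from h import *
np.set_printoptions(precision=2,suppress=True)
for i in range(4):
    p=grab_frame("side"); s=get_state();print(s['wrist_force'],s['ft_torque'],s['tcp_pos'])
im=p["color"][250:370,290:430].copy()
cv2.imwrite("pics/s6.png",cv2.resize(im,None,fx=5,fy=5,interpolation=cv2.INTER_CUBIC)[...,::-1])
E
```

```text
t: 25.65
tcp_pos: [563.4, 40.0, 47.6]
orientation: [-3.142, -0.002, 3.132]
wrist_force: [-8.7, -0.3, 7.4]
grip_width: 0.268
gripper_force: 40.0
[-8.41  0.05  7.3 ] [-0.05  1.37  0.02] [563.42  39.94  47.63]
[-9.26  0.12  8.09] [-0.03  1.35 -0.  ] [563.39  39.96  47.63]
[-8.49 -0.11  8.1 ] [-0.03  1.38 -0.05] [563.41  39.93  47.64]
[-8.4   0.01  8.77] [-0.04  1.37 -0.02] [563.42  39.97  47.64]
```

View pics/s6.png

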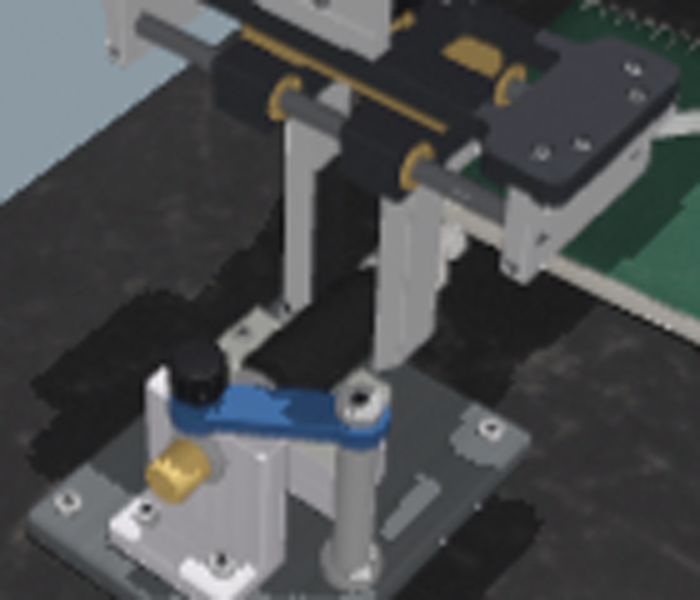

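```bash
python3 -m jog '{"offset":[[-0.003,0,-0.004],[-0.006,0,-0.004],[-0.009,0,-0.004],[-0.012,0,-0.004],[-0.014,0,-0.004],[-0.014,0,-0.004],[-0.014,0,-0.004],[-0.014,0,-0.004],[-0.014,0,-0.004],[-0.014,0,-0.004]],"twist":[[0,0,0],[0,0,0],[0,0,0],[0,0,0],[0,0,0],[0,0,0],[0,0,0],[0,0,0],[0,0,0],[0,0,0]]}'
python3 - <<'E'
from h import *
np.set_printoptions(precision=2,suppress=True)
for i in range(5):
    p=grab_frame("wrist"); s=get_state();print(s['wrist_force'],s['ft_torque'],s['tcp_pos'],s["orientation"])
K=np.array(p["K"]);D=p["depth"];M=np.array(p["tool_from_camera"])
v,u=np.mgrid[:480,:640]; X=np.stack([(u-K[0,2])/K[0,0]*D,(v-K[1,2])/K[1,1]*D,D],-1)
W=X@M[:3,:3].T+M[:3,3]
Q=W[(D>0)&(abs(W[...,1])<16)&(W[...,2]>-30)&(W[...,2]<-8)&(u>270)&(u<370)&(v<275)]
print("tip",np.percentile(Q[:,0],[99,99.5,100]))
for a,b in((14,22),(24,32),(38,43),(46,51)):
    k=Q[(Q[:,0]>a)&(Q[:,0]<b)]; print(a,np.percentile(k[:,2],5),k[:,1].min(),k[:,1].max())
E
```

```text
t: 27.1
tcp_pos: [564.5, 39.9, 47.8]
orientation: [-3.142, -0.003, 3.132]
wrist_force: [-10.9, 0.2, 8.2]
grip_width: 0.265
gripper_force: 40.0
[-10.26   0.18   7.31] [-0.06  1.64 -0.01] [564.47  39.92  47.78] [-3.14 -0.    3.13]
[-9.39 -0.64  7.51] [-0.01  1.6   0.05] [564.45  39.93  47.77] [-3.14 -0.    3.13]
[-9.34 -0.45  8.05] [-0.09  1.6   0.08] [564.45  39.93  47.79] [-3.14 -0.    3.13]
[-9.82 -0.21  6.86] [-0.02  1.62  0.04] [564.43  39.93  47.76] [-3.14 -0.    3.13]
[-9.98 -0.71  7.48] [-0.02  1.6  -0.03] [564.45  39.93  47.76] [-3.14 -0.    3.13]
tip [53.81 53.92 54.1 ]
14 -21.731846527824395 -11.350202004232113 11.593411930052486
24 -21.579516192174136 -11.849682238786801 11.360248208177454
38 -14.838622502131244 -4.7541074117644975 4.728920108436129
46 -16.992911519819373 -7.2473774755951 7.202465708370086
```

```bash
python3 -m jog '{"offset":[[0,0,-0.002],[0,0,-0.004],[0,0,-0.006],[-0.001,0,-0.008],[-0.002,0,-0.008],[-0.003,0,-0.008],[-0.004,0,-0.008],[-0.004,0,-0.008],[-0.004,0,-0.008],[-0.004,0,-0.008]],"twist":[[0,0.01,0],[0,0.02,0],[0,0.03,0],[0,0.04,0],[0,0.04,0],[0,0.04,0],[0,0.04,0],[0,0.04,0],[0,0.04,0],[0,0.04,0]]}'
cat > m.py <<'E'
from h import *
np.set_printoptions(precision=3,suppress=True)
F=[]
for i in range(6):
    p=grab_frame("wrist"); s=get_state();F.append(s['wrist_force'])
print(np.mean(F,0),s['ft_torque'],s['tcp_pos'],s["orientation"])
K=np.array(p["K"]);D=p["depth"];M=np.array(p["tool_from_camera"])
v,u=np.mgrid[:480,:640]; X=np.stack([(u-K[0,2])/K[0,0]*D,(v-K[1,2])/K[1,1]*D,D],-1)
W=X@M[:3,:3].T+M[:3,3]
Q=W[(D>0)&(abs(W[...,1])<16)&(W[...,2]>-30)&(W[...,2]<-8)&(u>270)&(u<370)&(v<275)]
print("tip",np.percentile(Q[:,0],[99,99.5,100]))
for a,b in((14,22),(24,32),(38,43),(46,51)):
    k=Q[(Q[:,0]>a)&(Q[:,0]<b)]; print(a,np.percentile(k[:,2],5),k[:,1].min(),k[:,1].max())
E
python3 m.py
```

```text
t: 28.6
tcp_pos: [564.7, 39.9, 48.3]
orientation: [-3.142, -0.024, 3.132]
wrist_force: [-8.9, -1.3, 4.0]
grip_width: 0.271
gripper_force: 40.0
[-8.754 -0.531  4.284] [-0.114  1.468  0.074] [564.752  39.913  48.284] [-3.142 -0.024  3.132]
tip [53.731 53.962 54.166]
14 -21.662876713118987 -11.416579159265007 11.529732279962309
24 -21.415683830650302 -11.859865053405667 11.323193031195522
38 -14.54334613091494 -4.757425981969475 4.739436793153216
46 -16.450896805179816 -7.23998397428269 7.2096972452780745
```

```bash
python3 -m jog '{"offset":[[-0.002,0,-0.003],[-0.004,0,-0.005],[-0.006,0,-0.005],[-0.008,0,-0.005],[-0.01,0,-0.005],[-0.012,0,-0.005],[-0.012,0,-0.005],[-0.012,0,-0.005],[-0.012,0,-0.005],[-0.012,0,-0.005]],"twist":[[0,0.01,0],[0,0.01,0],[0,0.01,0],[0,0.01,0],[0,0.01,0],[0,0.01,0],[0,0.01,0],[0,0.01,0],[0,0.01,0],[0,0.01,0]]}'
python3 m.py
```

```text
t: 30.15
tcp_pos: [565.7, 39.9, 48.5]
orientation: [-3.141, -0.029, 3.132]
wrist_force: [-9.7, -0.2, 1.9]
grip_width: 0.265
gripper_force: 40.0
[-9.396 -0.531  2.582] [-0.017  1.469  0.019] [565.643  39.91   48.472] [-3.142 -0.029  3.132]
tip [53.755 53.954 54.145]
14 -21.57137576225609 -11.399011857489457 11.519669244932953
24 -21.265527353617387 -11.846721197958942 11.29242877520045
38 -14.617053649430426 -4.7629084668535056 4.728770139792681
46 -16.64847414107119 -7.29806773868631 7.214644635928832
```

```bash
python3 -c "
from h import *
print(get_state()['wrist_force'],hand_in())"
```

```text
the job is handed in; nothing more can be done
[-9.37487484  0.17632737  1.66503965] None
```

I handed the job in with the injector lying in the V-block, flat black end on the sprung stop, and the arm still gripping and pressing at about 9.4 N. By my estimate that pushes the plunger in about 6 mm. The barrel sits roughly 1° knob-down. The clamp was already clear at about 1.07 rad, so I left it alone. I commanded no contact with the other things on the table.

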